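# Swing the tester's hold-down arm onto the coupler and start the test

## Task

On the torque tester, swivel the raised hold-down arm round until its foot is over the middle of the right-angle coupler (not the ladder clamp beside it), then tilt the arm down until the rubber foot bears firmly on the coupler's flat top and stays bearing when you let go; set it down gently, without slamming or shoving the coupler along. With the arm holding the coupler, and not before, press the red button right down and let it come up again. Leave the coupler and everything else standing where it is.

Things in the scene. Friction and masses are not known exactly. Their poses are not given: they have to be found in the camera images.
- tester: grey torque tester bolted to the ledge: steel base plate 300 x 400 mm, 10 mm thick, a 110 x 300 x 95 mm box at its back, and a steel post on which the hold-down arm swivels. Origin on the swivel axis at ledge level; x points from the post towards the box at the back, y along the box towards the button's side, z up. The tilt axis crosses the swivel axis 160 mm above the origin.
- swivel (a joint): swivel angle of the hold-down arm about the vertical post (rad), range -1.5 to 1.5. At 0 the arm points along the tester's -x; positive turns counter-clockwise seen from above (from -x towards the tester's -y). Stiff (about 0.4 N m): it stays where it is left.
- tilt (a joint): tilt of the hold-down arm (rad), range -0.3 to 1.0: 0 is level, positive is raised. Stiff hinge (friction about 1.1 N m, so some 4 to 6 N of push at the grip merely to move it downward): it stays where it is left, it does not fall.
- grip (a point): centre of the top face of the black rubber grip on the arm's free end, 190 mm out from the tilt axis. The grip is a block 70 mm long along the arm, 30 mm wide, 32 mm tall (18 mm above to 14 mm below the arm's centre line); x points along the arm back to the hinge, y across it, z out of its top.
- foot: round rubber foot, 28 mm diameter, under the grip, 20 mm long; it sits on a very stiff spring (gives about 1 mm under 8 N, at most 4 mm). Origin at the centre of its bottom face, 190 mm out from the tilt axis and 32 mm below the arm's centre line (50 mm below point grip).
- coupler: zinc right-angle scaffold coupler, loose, about 0.9 kg, standing on the tester's steel rest: two eight-sided rings of 48 mm, one above the other at right angles, on a 74 x 56 mm base, with a flat 60 x 60 mm top plate. 96 mm tall. Origin at the centre of its underside, z up to its flat top.
- clamp: dark cast ladder clamp, loose bystander, C-shaped, 80 x 60 mm and 76 mm tall, standing on the same rest in one of the two places. Origin at the centre of its underside.
- rest: bright steel bar 95 x 270 x 28 mm on the base plate that carries coupler and clamp; its height differs from time to time. Origin at the centre of its underside (28 mm below its top).
- button (a joint): red push button, travel 7 mm, about 5 N: 0 is up, 0.007 is right down (m).
- button_top (a point): centre of the top of the red button (38 mm diameter), on a grey pod on the tester's base plate.
- socket: worn steel ratchet socket, bystander, 42 mm diameter, 65 mm tall, upright on the base plate. Origin at the centre of its underside.
- cap: yellow plastic tube sleeve cap, bystander, 64 mm diameter, 70 mm tall. Origin at the centre of its underside.
- spanner: steel spanner, bystander, 200 mm long, lying on the ledge along its x axis.
- offcut: short steel tube offcut, bystander, 48 mm diameter, 110 mm tall, upright. Origin at the centre of its underside.
- marker_can: white spray can, bystander, 64 mm diameter, 170 mm tall, upright. Origin at the centre of its underside.
Mind the look-alikes: they are no part of the job. Leave any brown or purple look-alike of the coupler alone.

How it is judged:
On the way, in this order (a step that is already met when the one before it is completed fails the run):
1. the foot bears on the coupler's top by itself, over its middle, hand off (contact force between foot and coupler above 2 N and horizontal distance between foot and coupler below 0.02 m and contact force between the fingers and anything else below 0.5 N), for 0.2 s.
2. the red button is pressed right down while the foot bears on the coupler (contact force between foot and coupler above 2 N and horizontal distance between foot and coupler below 0.02 m and value of joint button above 0.005 m), for 0.05 s.
At the end, for the whole second after the job is handed in: The arm's foot bears on the coupler's top by itself with more than 2 N, its centre within 20 mm of the coupler's centre seen from above; the coupler upright, at rest, within 12 mm of where it stood; the button up again; every other loose thing within 20 mm of where it stood (contact force between foot and coupler above 2 N and horizontal distance between foot and coupler below 0.02 m and value of joint button below 0.002 m and distance of coupler from where it was at the start of the episode below 0.012 m and angle between coupler's own z axis and vertical below 0.06 rad and linear speed of coupler below 0.02 m/s and value of joint tilt below 0.1 rad and distance of each of clamp, socket, cap, spanner, offcut, marker_can from where it was at the start of the episode below 0.02 m); the robot touches nothing.
It fails at once if the foot slams or crushes: over 25 N on the coupler (contact force between foot and coupler above 25 N).
It fails at once if the button pressed down while the arm does not bear on the coupler (value of joint button above 0.005 m and contact force between foot and coupler below 0.3 N).
It fails at once if the arm set down on the ladder clamp (contact force between foot and clamp above 1.5 N).
It fails at once if the coupler shoved along or a bystander knocked away (distance of any of coupler, clamp, socket, cap, spanner, offcut, marker_can from where it was at the start of the episode above 0.03 m).
It also fails if it takes over 72 s, if anything falls off the work surface, if the arm or the gripper's body presses on something with over 40 N, if the wrist force passes 120 N, or if a joint passes its speed limit or range.

## Robot

A 6-joint arm with a two-finger parallel gripper is mounted at the origin on the work surface. World frame = base frame: x ahead of the robot, y to its left, z up, the work surface at z = 0. Lengths are in m, angles in rad, forces in N, time in s.
With the tool pointing down it reaches from about 0.35 to 0.975 m from the base axis. Payload 4.9 kg.
Tool frame: the origin (TCP) lies at the very end of the fingers, on their centre line; the grasp point (between the pads) lies ctrl.hold_point_z behind it (ctrl.hold_point_z is the distance from the TCP to the grasp point, in m); z points along the fingers, y is the line along which they close (so a half turn about z gives the same grasp; the last joint's range is limited). The gripper opens to 85 mm and grips with 20 to 120 N. Pads are 22 mm wide; open, the fingers measure 114 mm over their backs; the gripper's body (76 mm by 85 mm) begins 54 mm behind the grasp point. The pads swing forward as they close: fully open they stand 13 mm farther back than shut.
Start: joints at [-1.238, 0.053, 1.613, -0, 1.476, -0.119], TCP at [0.273, -0.562, 0.231] pointing down, gripper open.
Joint ranges: [-3.01, 3.01], [-1.01, 2.22], [0.06, 2.58], [-1.02, 4.17], [0.09, 2.62], [-3.14, 3.14]. Speed limits (rad/s): [2.57, 2.57, 3.14, 3.14, 3.14, 3.14].

## Interface

Orientations are given as a rotation vector (axis times angle).
In Python, from station import ctrl gives the robot as it stands. The module is installed in compiled form; this text tells all that it offers.
- The arm moves only by the tool jog_arm, never from a script. Its argument "deltas" is a list of rows, each a list of 3 entries, a list of its own where there are three numbers: the closure, from -1 (fully open) to 1 (shut), then the shift along the world's x, y, z scaled (see below), then the turn, a rotation vector about the world's x, y, z scaled (see below). A call has 1 to 12 rows; each row is the pose to reach, as a shift and turn from the pose commanded when the call began, turning the shorter way round; what a row does not reach only later rows make up. The controller multiplies each number of a shift by 0.4 m and each number of a turn by 180 degrees. A row lasts 1/12 s, in which the tool goes at most 41.7 mm and 7.16 degrees, less where a joint would pass 70% of its speed; a pose out of reach is approached as far as the arm can. A call with a number of a shift or a turn outside -1 to 1 is refused whole. A call with a gripper value outside its range is refused whole. The fingers move at their own pace and stop on an object; "squeeze" is the grip in N (left out, the last holds). Time passes only in rows, so rows that repeat a pose let the fingers close. It gives the time, the measured TCP pose, the force, the opening and the grip force at its end, in the units of the state.
- ctrl.get_obs(): the state, without advancing time (a new reading comes with each control period).
- ctrl.get_image(name): name is "side" or "top"; returns the picture (384x512x3 uint8, red, green, blue); there is no depth.
- ctrl.get_calibration(name): a dict with "K" (3x3 intrinsics, pixels), "extrinsics" (4x4, takes a point from world to camera coordinates). Camera axes: x right, y down, z forward; pixel columns grow to the right and rows downward; lengths in m; the calibration is good to about 2 mm. A picture is of the moment at which its call begins. get_calibration takes no time and is no camera call.
- ctrl.finish_job(): hands the job in; it is judged then, once.
The state is a dict: "t": time; "q": joint angles; "dq": joint speeds; "effort": joint torques, N m; "tool_pos": TCP position; "tool_rot": TCP orientation; "contact_force": force on the tool from outside, world axes, zero at the start; "wrist_torque": the same for the moment, N m; "opening": finger opening in m; "grip_force": force on a finger pad.
Only numpy, scipy, OpenCV 4.12 (cv2) and the standard library are available. Lean on these libraries where they do the work, as an engineer would, in place of code of your own. Each camera call takes 0.05 s, during which the arm holds its last target. There are 200 camera calls.

## Working session

There is one attempt and no reset: what is moved stays moved. The work goes in short steps, Python scripts to look and compute and a tool call to move; the robot and the scene stay as the last step left them, time stands still between calls to the robot, and variables do not carry over. Pictures are saved under pics/ and viewed, at most 10 in all, crops included, and the job is handed in when it is done.

Besides the shell and the picture viewer there is one more tool, called after ">>>" as name(argument=value, ...) on one line, values as JSON. jog_arm: Moves the arm, as the interface text tells. Its arguments: {"type":"object","properties":{"deltas":{"type":"array","items":{"type":"array"}},"squeeze":{"type":"number"}},"required":["deltas"]}

```bash
mkdir -p pics; cat > h.py <<'E'
import numpy as np, cv2
from station import ctrl
def cam(n):
    c=ctrl.get_calibration(n); return np.array(c["K"]),np.array(c["extrinsics"])
def ray(n,uv):
    K,E=cam(n); R,t=E[:3,:3],E[:3,3]
    d=R.T@np.linalg.solve(K,[uv[0],uv[1],1.]); return -R.T@t,d/np.linalg.norm(d)
def onz(n,uv,z):
    o,d=ray(n,uv); return o+d*(z-o[2])/d[2]
def tri(a,b):
    o1,d1=ray("top",a);o2,d2=ray("side",b)
    s=np.linalg.lstsq(np.c_[d1,-d2],o2-o1,rcond=None)[0]
    p,q=o1+s[0]*d1,o2+s[1]*d2; return (p+q)/2,np.linalg.norm(p-q)
def proj(n,P):
    K,E=cam(n); p=K@(E[:3,:3]@np.array(P)+E[:3,3]); return p[:2]/p[2]
def shot(n,f,s=1.5,crop=None):
    im=ctrl.get_image(n)[:,:,::-1]; cv2.imwrite("pics/"+f+"_raw.png",im)
    if crop: x0,y0,x1,y1=crop; im=im[y0:y1,x0:x1]
    cv2.imwrite("pics/"+f+".png",cv2.resize(im,None,fx=s,fy=s,interpolation=cv2.INTER_CUBIC)); return im
E
python3 - <<'E'
from h import *
for n in("top","side"):
    shot(n,n+"0"); print(n,cam(n)[0].round(1).tolist(),ray(n,(256,192)))
o=ctrl.get_obs(); print({k:np.round(v,3) for k,v in o.items()},ctrl.hold_point_z)
E
```

```text
top [[433.1, 0.0, 256.3], [0.0, 433.1, 186.1], [0.0, 0.0, 1.0]] (array([0.44839908, 0.06856703, 1.30265125]), array([ 0.03614838, -0.01917192, -0.99916252]))
side [[377.0, 0.0, 260.7], [0.0, 377.0, 180.7], [0.0, 0.0, 1.0]] (array([-0.15439014,  0.67875278,  0.80760517]), array([ 0.57890955, -0.51697543, -0.63055542]))
{'t': np.float64(0.1), 'q': array([-1.238,  0.053,  1.614,  0.   ,  1.476, -0.119]), 'dq': array([ 0.001,  0.   , -0.003,  0.001,  0.002, -0.   ]), 'effort': array([ 1.0000e-03, -3.9491e+01, -3.7136e+01, -0.0000e+00,  4.0000e-03,
        0.0000e+00]), 'tool_pos': array([ 0.273, -0.562,  0.23 ]), 'tool_rot': array([-3.06 , -0.703,  0.   ]), 'contact_force': array([ 0.044,  0.204, -0.762]), 'wrist_torque': array([-0.004, -0.045, -0.018]), 'grip_force': np.float64(0.0), 'opening': np.float64(0.085)} 0.0187
```

View pics/top0.png

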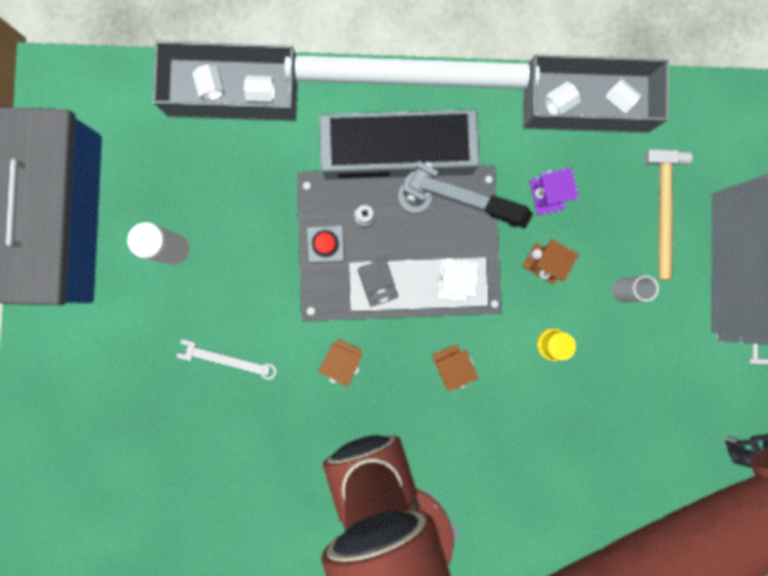

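View pics/side0.png

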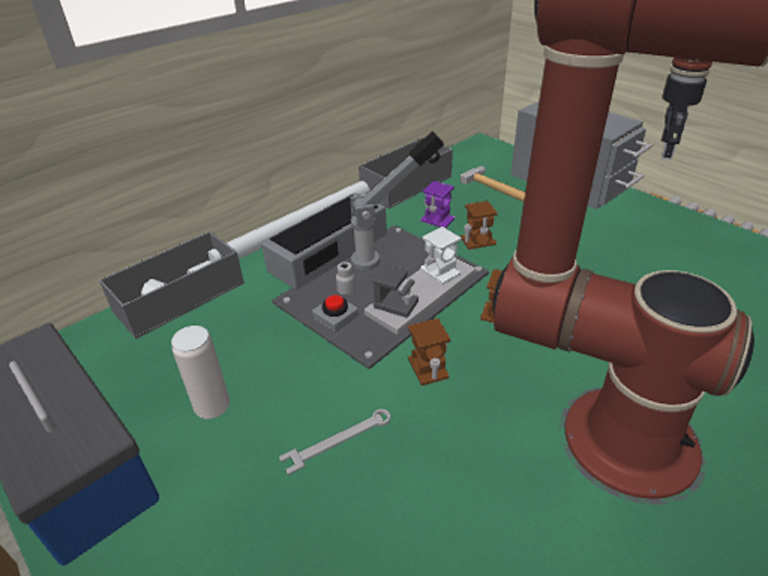

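Candidates for the coupler, in top-view raw pixels: white (306,187), dark clamp (252,188), purple (369,126), brown (367,173), (303,245) and (227,241). I choose the white/zinc one on the rest. Arm grip is at (340,141) and the button at (216,162). Next is the close crop to check.

```bash
python3 - <<'E'
from h import *
a=cv2.imread("pics/top0_raw.png")[100:220,195:375]; b=cv2.imread("pics/side0_raw.png")[80:250,175:345]
a=cv2.resize(a,None,fx=4,fy=4,interpolation=cv2.INTER_CUBIC)
b=cv2.resize(b,None,fx=3.5,fy=3.5,interpolation=cv2.INTER_CUBIC)
cv2.imwrite("pics/ca.png",a);cv2.imwrite("pics/cb.png",b)
E
```

```text
(no output)
```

View pics/ca.png

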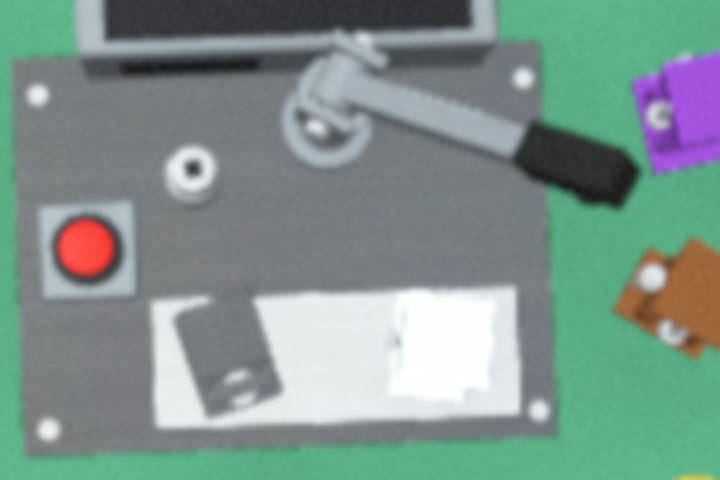

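View pics/cb.png

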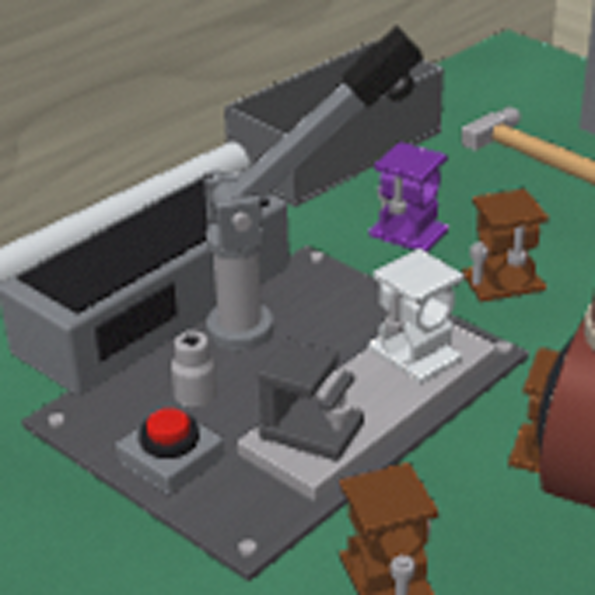

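The crop confirms the white coupler, at top crop (447,340) and side top plate (418,272). The clamp is left of it at (228,355), and the raised arm's grip is at (576,163) in the top crop and (383,66) in the side crop.

```bash
cat >> h.py <<'E'
T=lambda x,y:(194.9+x/4+.0,99.9+y/4)
S=lambda x,y:(174.9+x/3.5,79.9+y/3.5)
def hsv(im,lo,hi):
    m=cv2.inRange(cv2.cvtColor(im,cv2.COLOR_BGR2HSV),lo,hi); n,l,st,c=cv2.connectedComponentsWithStats(m); i=1+np.argmax(st[1:,4]); return c[i],st[i]
E
python3 - <<'E'
from h import *
np.set_printoptions(precision=4,suppress=True)
P={}
for n,a,b in [("BL",(37,95),(55,420)),("BR",(523,78),(316,257)),("FL",(48,430),(247,547)),("FR",(539,410),(503,347)),
 ("couplertop",(447,341),(418,272)),("grip",(576,163),(383,66)),("flange",(327,125),(240,325)),("restFL",(155,428),(312,487)),("restBR",(515,288),(448,318))]:
    p,e=tri(T(*a),S(*b)); P[n]=p; print(n,p,round(e,4))
c=(P["BL"]+P["BR"]+P["FL"]+P["FR"])/4
yd=P["BL"]-P["BR"]+P["FL"]-P["FR"]; yaw=np.arctan2(-yd[0],yd[1]); print("platecentre",c,"yaw",yaw)
t=cv2.imread("pics/top0_raw.png");s=cv2.imread("pics/side0_raw.png")
r=[hsv(i,(0,180,120),(6,255,255)) for i in (t,s)]; print(r); print("button",tri(r[0][0],r[1][0]))
# white plate in top view
w=(t.min(2)>235).astype(np.uint8); w[:170]=0;w[205:]=0;w[:,:285]=0;w[:,325:]=0
k=max(cv2.findContours(w,0,1)[0],key=cv2.contourArea); bx=cv2.minAreaRect(k); print("plate rect",bx, onz("top",bx[0],.134))
print("bx corners",[onz("top",q,.134)[:2] for q in cv2.boxPoints(bx)])
E
```

```text
BL [0.6961 0.2057 0.0134] 0.0023
BR [ 0.7209 -0.1592  0.0127] 0.0024
FL [0.4459 0.1888 0.0149] 0.0021
FR [ 0.4715 -0.1759  0.013 ] 0.0033
couplertop [ 0.5143 -0.0915  0.1228] 0.0016
grip [ 0.6142 -0.1456  0.2779] 0.0007
flange [ 0.6796 -0.0118  0.0186] 0.0028
restFL [0.4497 0.1094 0.0275] 0.0024
restBR [ 0.5523 -0.1652  0.0128] 0.0237
platecentre [0.5836 0.0149 0.0135] yaw 0.06893135252694438
[(array([216.7411, 161.3929]), array([211, 155,  12,  13, 112], dtype=int32)), (array([222.4111, 201.2444]), array([217, 197,  12,  10,  90], dtype=int32))]
button (array([0.58  , 0.1618, 0.051 ]), np.float64(0.0027694791329455964))
plate rect ((304.983154296875, 186.42698669433594), (25.835479736328125, 26.26211929321289), 5.440331935882568) [ 0.5096 -0.0861  0.134 ]
bx corners [array([ 0.4764, -0.0486]), array([ 0.5474, -0.0537]), array([ 0.5428, -0.1237]), array([ 0.4717, -0.1184])]
```

```bash
cat >> h.py <<'E'
from scipy.spatial.transform import Rotation as Ro
PIV=np.array([.680,-.012,.160]); CT=np.array([.5140,-.0910,.123])
def need(a):  # turn about world z so that the closing line is across an arm heading a (from -x toward -y)
    o=ctrl.get_obs(); R=Ro.from_rotvec(o["tool_rot"]).as_matrix(); y=R[:,1]
    hd=np.array([-np.cos(a),-np.sin(a)]); ax=np.array([hd[1],-hd[0]])
    d=np.arctan2(ax[1],ax[0])-np.arctan2(y[1],y[0]); d=(d+np.pi/2)%np.pi-np.pi/2
    return np.degrees(d),R[:,1],R[:,2]
E
python3 - <<'E'
from h import *
g=np.array([.6142,-.1456,.278])-PIV; a0=np.arctan2(-g[1],-g[0]); c=CT-PIV; a1=np.arctan2(-c[1],-c[0])
print(a0,a1,np.hypot(*g[:2]),g[2],need(a0),need(a1),ctrl.get_obs()["q"][5])
E
```

```text
1.1131546515852262 0.4441853464816018 0.1489248132448049 0.11800000000000002 (np.float64(37.89440488760217), array([ 0.43656019, -0.89967322, -0.00181469]), array([-5.84770938e-04,  1.73329093e-03, -9.99998327e-01])) (np.float64(-0.43471291863500783), array([ 0.43656019, -0.89967322, -0.00181469]), array([-5.84770938e-04,  1.73329093e-03, -9.99998327e-01])) -0.11897989515996779
```

>>> jog_arm(deltas=[[-1,[0,0,0.1],[0,0,0]],[-1,[0.05,0.06,0.2],[0,0,0.03]],[-1,[0.6,0.75,0.5],[0,0,0.21]],[-1,[0.6,0.75,0.5],[0,0,0.21]],[-1,[0.6,0.75,0.5],[0,0,0.21]],[-1,[0.6,0.75,0.5],[0,0,0.21]],[-1,[0.6,0.75,0.5],[0,0,0.21]],[-1,[0.6,0.75,0.5],[0,0,0.21]],[-1,[0.6,0.75,0.5],[0,0,0.21]],[-1,[0.6,0.75,0.5],[0,0,0.21]],[-1,[0.6,0.75,0.5],[0,0,0.21]],[-1,[0.6,0.75,0.5],[0,0,0.21]]], squeeze=20)

```text
t: 1.1
tool_pos: [0.5159, -0.258, 0.4341]
tool_rot: [2.661, 1.665, 0.006]
contact_force: [-0.8, -1.3, -0.1]
opening: 0.0853
grip_force: 0.0
```

>>> jog_arm(deltas=[[-1,[0.25,0.29,-0.1],[0,0,0]],[-1,[0.25,0.29,-0.1],[0,0,0]],[-1,[0.25,0.29,-0.1],[0,0,0]],[-1,[0.25,0.29,-0.1],[0,0,0]],[-1,[0.25,0.29,-0.1],[0,0,0]],[-1,[0.25,0.29,-0.1],[0,0,0]],[-1,[0.25,0.29,-0.1],[0,0,0]]])

```text
t: 1.68
tool_pos: [0.6125, -0.1468, 0.3908]
tool_rot: [-2.669, -1.657, 0.002]
contact_force: [-0.5, -0.7, 1.2]
opening: 0.0857
grip_force: 0.0
```

```bash
python3 - <<'E'
from h import *
im=shot("side","s1",4,(200,10,345,150)); o=ctrl.get_obs(); print(o["t"],o["tool_pos"],need(1.113)[0],o["q"])
E
```

```text
1.7333 [ 0.61242642 -0.14726895  0.39152674] 0.15050799314192453 [-3.53845305e-01  1.90818475e-02  1.38521275e+00 -4.89455287e-04
  1.73711001e+00  1.06496863e-01]
```

View pics/s1.png

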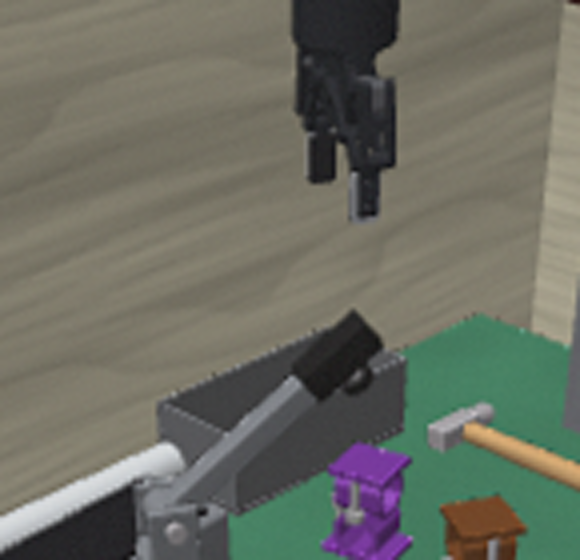

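The open fingers straddle the line above the grip and nothing is in the way; I'll descend and close.

>>> jog_arm(deltas=[[-1,[0,0,-0.1],[0,0,0]],[-1,[0,0,-0.2],[0,0,0]],[-1,[0,0,-0.28],[0,0,0]],[-1,[0,0,-0.325],[0,0,0]],[-1,[0,0,-0.325],[0,0,0]],[1,[0,0,-0.325],[0,0,0]],[1,[0,0,-0.325],[0,0,0]],[1,[0,0,-0.325],[0,0,0]],[1,[0,0,-0.325],[0,0,0]],[1,[0,0,-0.325],[0,0,0]],[1,[0,0,-0.325],[0,0,0]]], squeeze=20)

```text
t: 2.65
tool_pos: [0.6137, -0.1469, 0.2637]
tool_rot: [2.666, 1.655, 0.003]
contact_force: [-0.0, -1.1, 5.6]
opening: 0.0303
grip_force: 26.2
```

```bash
python3 - <<'E'
from h import *
np.set_printoptions(precision=3,suppress=True)
p=np.array([.6137,-.1469]);v=PIV[:2]-p; r=np.hypot(*v); a0=np.arctan2(v[1],v[0])
for a in np.linspace(a0,.444,13)[1:]:
    q=PIV[:2]-r*np.array([np.cos(a),np.sin(a)]); print((q-p)/.4,np.degrees(a-a0)/180)
print("lower"); a=.444; rho=.1937; f0=np.arctan2(.1224,r)
for f in np.linspace(f0,f0-.58,13)[1:]:
    d=rho*(np.cos(f)-np.cos(f0)); print(np.array([-np.cos(a)*d,-np.sin(a)*d,rho*(np.sin(f)-np.sin(f0))])/.4)
E
```

```text
[-0.019  0.01 ] -0.017772084795871525
[-0.037  0.021] -0.03554416959174312
[-0.054  0.032] -0.05331625438761465
[-0.071  0.045] -0.07108833918348621
[-0.087  0.059] -0.08886042397935777
[-0.102  0.073] -0.10663250877522934
[-0.116  0.089] -0.1244045935711009
[-0.129  0.105] -0.14217667836697243
[-0.142  0.122] -0.15994876316284398
[-0.153  0.139] -0.17772084795871554
[-0.164  0.157] -0.1954929327545871
[-0.174  0.176] -0.21326501755045868
lower
[-0.013 -0.006 -0.018]
[-0.025 -0.012 -0.038]
[-0.036 -0.017 -0.057]
[-0.047 -0.022 -0.078]
[-0.056 -0.027 -0.099]
[-0.065 -0.031 -0.12 ]
[-0.072 -0.034 -0.142]
[-0.079 -0.038 -0.164]
[-0.085 -0.04  -0.187]
[-0.089 -0.043 -0.21 ]
[-0.093 -0.044 -0.233]
[-0.096 -0.046 -0.256]
```

>>> jog_arm(deltas=[[1,[-0.019,0.01,0],[0,0,-0.018]],[1,[-0.037,0.021,0],[0,0,-0.036]],[1,[-0.054,0.032,0],[0,0,-0.053]],[1,[-0.071,0.045,0],[0,0,-0.071]],[1,[-0.087,0.059,0],[0,0,-0.089]],[1,[-0.102,0.073,0],[0,0,-0.107]],[1,[-0.116,0.089,0],[0,0,-0.124]],[1,[-0.129,0.105,0],[0,0,-0.142]],[1,[-0.142,0.122,0],[0,0,-0.16]],[1,[-0.153,0.139,0],[0,0,-0.178]],[1,[-0.164,0.157,0],[0,0,-0.195]],[1,[-0.174,0.176,0],[0,0,-0.213]]])

```text
t: 3.65
tool_pos: [0.5445, -0.0761, 0.2633]
tool_rot: [3.063, 0.684, 0.008]
contact_force: [3.8, -1.5, 2.9]
opening: 0.0297
grip_force: 25.7
```

```bash
python3 - <<'E'
from h import *
im=shot("top","t2",4,(195,100,375,220)); o=ctrl.get_obs(); print(o["t"],o["tool_pos"],o["contact_force"])
a=cv2.imread("pics/t2.png"); b=shot("side","s2",1); b=cv2.imread("pics/s2_raw.png")[60:210,215:345]; b=cv2.resize(b,None,fx=3.2,fy=3.2)
v=np.zeros((480,800,3),np.uint8); v[:384,:416*1][:b.shape[0],:]=0
a=cv2.resize(a,(400,267)); v[:267,:400]=a; v[:b.shape[0],400:][:, :min(400,b.shape[1])]=b[:,:400]; cv2.imwrite("pics/m2.png",v)
E
```

```text
3.7 [ 0.54407042 -0.07507722  0.26322952] [2.77040463 0.46764934 4.1827679 ]
```

View pics/m2.png

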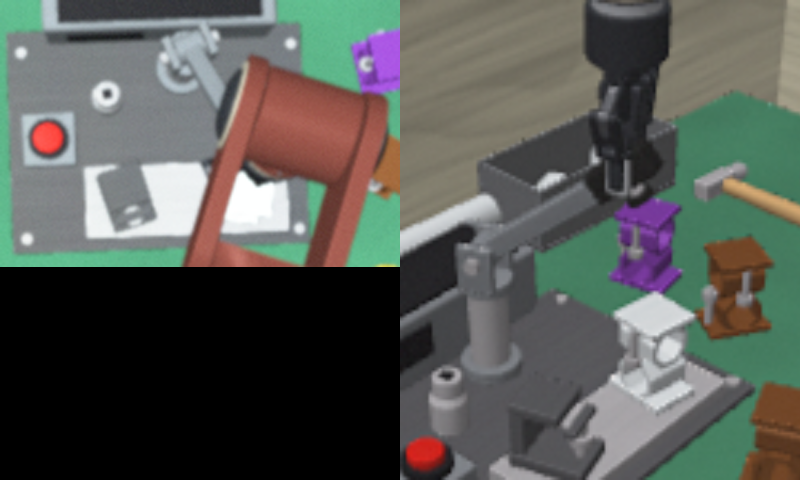

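The arm now points over the white coupler, with the foot clear above it. Next is lowering it while gripped, to about 19 mm clearance.

>>> jog_arm(deltas=[[1,[-0.013,-0.006,-0.018],[0,0,0]],[1,[-0.025,-0.012,-0.038],[0,0,0]],[1,[-0.036,-0.017,-0.057],[0,0,0]],[1,[-0.047,-0.022,-0.078],[0,0,0]],[1,[-0.056,-0.027,-0.099],[0,0,0]],[1,[-0.065,-0.031,-0.12],[0,0,0]],[1,[-0.072,-0.034,-0.142],[0,0,0]],[1,[-0.079,-0.038,-0.164],[0,0,0]],[1,[-0.085,-0.041,-0.187],[0,0,0]],[1,[-0.089,-0.044,-0.21],[0,0,0]],[1,[-0.093,-0.046,-0.233],[0,0,0]],[1,[-0.093,-0.046,-0.233],[0,0,0]]])

```text
t: 4.75
tool_pos: [0.5062, -0.0945, 0.1671]
tool_rot: [-3.064, -0.69, -0.001]
contact_force: [3.8, -0.2, -3.8]
opening: 0.0298
grip_force: 25.0
```

```bash
python3 - <<'E'
from h import *
im=shot("side","s3",4,(230,80,360,210)); o=ctrl.get_obs(); print(o["t"],o["tool_pos"],o["contact_force"])
E
```

```text
4.8 [ 0.50620924 -0.09444864  0.16718451] [ 4.6875855  -1.21769783 -5.94596671]
```

View pics/s3.png

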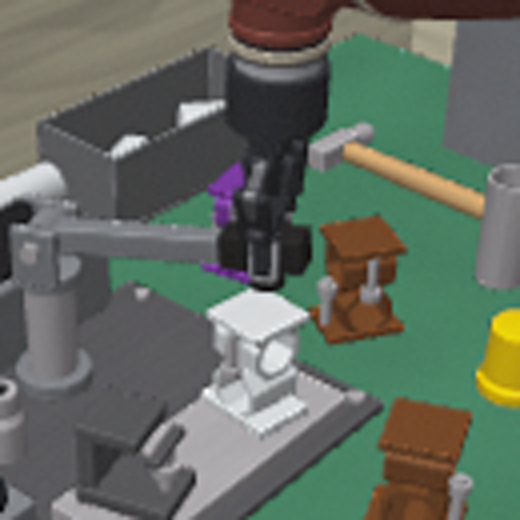

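The foot hangs just above the white coupler's top plate, around crop (262,295), and nothing is touching. I'll release, rise and shut the fingers.

>>> jog_arm(deltas=[[-1,[0,0,0],[0,0,0]],[-1,[0,0,0],[0,0,0]],[-1,[0,0,0],[0,0,0]],[-1,[0,0,0],[0,0,0]],[-1,[0,0,0.08],[0,0,0]],[-1,[0,0,0.16],[0,0,0]],[1,[0,0,0.16],[0,0,0]],[1,[0,0,0.16],[0,0,0]],[1,[0,0,0.16],[0,0,0]],[1,[0,0,0.16],[0,0,0]],[1,[0,0,0.16],[0,0,0]],[1,[0,0,0.16],[0,0,0]]])

```text
t: 5.8
tool_pos: [0.5054, -0.0941, 0.2307]
tool_rot: [-3.064, -0.689, 0.003]
contact_force: [0.5, 0.6, -0.1]
opening: 0.0124
grip_force: 0.0
```

```bash
python3 - <<'E'
from h import *
im=shot("side","s4",4,(230,60,360,200)); o=ctrl.get_obs(); print(o["t"],o["tool_pos"],o["contact_force"],o["opening"])
E
```

```text
5.85 [ 0.50552699 -0.09412102  0.23091375] [-0.06332956 -0.726287    0.33019135] 0.004790866708754605
```

View pics/s4.png

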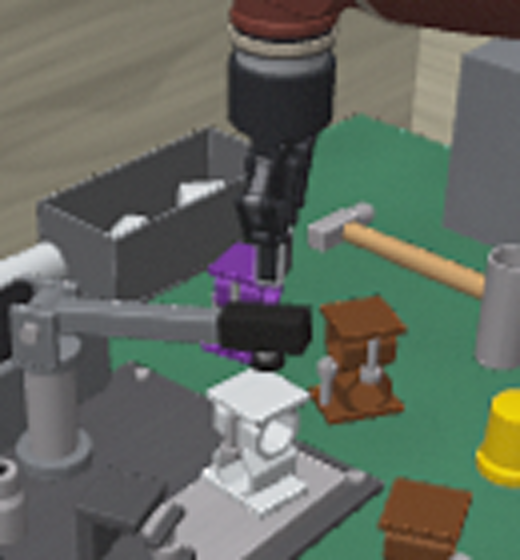

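The foot is above the middle of the plate, about 6 mm further out, and the fingers are above the grip. I'll press down in stages.

>>> jog_arm(deltas=[[1,[0,0,-0.04],[0,0,0]],[1,[0,0,-0.07],[0,0,0]],[1,[0,0,-0.08],[0,0,0]],[1,[0,0,-0.09],[0,0,0]],[1,[0,0,-0.097],[0,0,0]],[1,[0,0,-0.104],[0,0,0]],[1,[0,0,-0.111],[0,0,0]],[1,[0,0,-0.118],[0,0,0]],[1,[0,0,-0.118],[0,0,0]]])

```text
t: 6.6
tool_pos: [0.5061, -0.0945, 0.1846]
tool_rot: [3.065, 0.689, 0.0]
contact_force: [-1.4, -1.2, 2.0]
opening: 0.0003
grip_force: 0.8
```

>>> jog_arm(deltas=[[1,[0,0,-0.004],[0,0,0]],[1,[0,0,-0.008],[0,0,0]],[1,[0,0,-0.012],[0,0,0]],[1,[0,0,-0.016],[0,0,0]],[1,[0,0,-0.016],[0,0,0]]])

```text
t: 7.02
tool_pos: [0.5061, -0.0944, 0.1782]
tool_rot: [3.065, 0.689, 0.0]
contact_force: [-1.4, -0.9, 1.4]
opening: -0.0001
grip_force: 0.8
```

>>> jog_arm(deltas=[[1,[0,0,-0.003],[0,0,0]],[1,[0,0,-0.006],[0,0,0]],[1,[0,0,-0.009],[0,0,0]]])

```text
t: 7.27
tool_pos: [0.506, -0.0944, 0.1749]
tool_rot: [3.065, 0.689, -0.0]
contact_force: [-2.2, -2.4, 3.4]
opening: 0.0001
grip_force: 1.8
```

```bash
python3 - <<'E'
from h import *
im=shot("side","s5",5,(260,80,340,180)); o=ctrl.get_obs(); print(o["t"],o["tool_pos"],o["contact_force"],o["opening"])
E
```

```text
7.3167 [ 0.50597271 -0.09437404  0.17457495] [-1.74353622 -2.8904592   3.62043826] 0.00031190093160283713
```

View pics/s5.png

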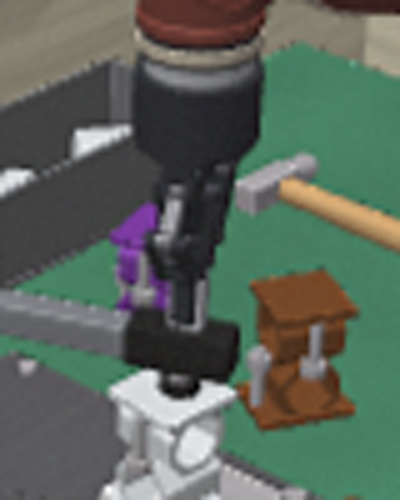

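The fingers are on the grip and the foot is almost on the plate, around crop (180,392). From here I use fine steps.

>>> jog_arm(deltas=[[1,[0,0,-0.001],[0,0,0]],[1,[0,0,-0.002],[0,0,0]],[1,[0,0,-0.003],[0,0,0]],[1,[0,0,-0.003],[0,0,0]]])

```text
t: 7.65
tool_pos: [0.506, -0.0943, 0.1736]
tool_rot: [3.065, 0.689, -0.0]
contact_force: [-1.3, -1.7, 3.0]
opening: 0.0004
grip_force: 1.6
```

>>> jog_arm(deltas=[[1,[0,0,-0.001],[0,0,0]],[1,[0,0,-0.002],[0,0,0]],[1,[0,0,-0.003],[0,0,0]],[1,[0,0,-0.003],[0,0,0]]])

```text
t: 7.98
tool_pos: [0.506, -0.0943, 0.1724]
tool_rot: [-3.065, -0.689, 0.0]
contact_force: [-1.1, -2.4, 3.5]
opening: -0.0
grip_force: 1.6
```

>>> jog_arm(deltas=[[1,[0,0,-0.001],[0,0,0]],[1,[0,0,-0.002],[0,0,0]],[1,[0,0,-0.003],[0,0,0]],[1,[0,0,-0.003],[0,0,0]]])

```text
t: 8.32
tool_pos: [0.5061, -0.0943, 0.1717]
tool_rot: [-3.065, -0.689, 0.0]
contact_force: [-3.0, -1.3, 5.0]
opening: -0.0
grip_force: 2.5
```

>>> jog_arm(deltas=[[1,[0,0,-0.001],[0,0,0]],[1,[0,0,-0.002],[0,0,0]],[1,[0,0,-0.003],[0,0,0]],[1,[0,0,-0.003],[0,0,0]]])

```text
t: 8.65
tool_pos: [0.5061, -0.0943, 0.1712]
tool_rot: [3.065, 0.689, -0.0]
contact_force: [-4.8, -1.2, 8.0]
opening: 0.0002
grip_force: 4.3
```

>>> jog_arm(deltas=[[1,[0,0,-0.001],[0,0,0]],[1,[0,0,-0.002],[0,0,0]],[1,[0,0,-0.003],[0,0,0]],[1,[0,0,-0.003],[0,0,0]]])

```text
t: 8.98
tool_pos: [0.5061, -0.0944, 0.1708]
tool_rot: [3.065, 0.689, -0.0]
contact_force: [-7.6, -0.9, 11.9]
opening: 0.0002
grip_force: 6.0
```

>>> jog_arm(deltas=[[1,[0,0,-0.001],[0,0,0]],[1,[0,0,-0.002],[0,0,0]],[1,[0,0,-0.003],[0,0,0]],[1,[0,0,-0.003],[0,0,0]]])

```text
t: 9.32
tool_pos: [0.5061, -0.0944, 0.1704]
tool_rot: [3.065, 0.689, -0.001]
contact_force: [-9.2, -0.2, 15.5]
opening: 0.0
grip_force: 7.7
```

>>> jog_arm(deltas=[[1,[0,0,-0.001],[0,0,0]],[1,[0,0,-0.002],[0,0,0]],[1,[0,0,-0.002],[0,0,0]]])

```text
t: 9.57
tool_pos: [0.5062, -0.0944, 0.1702]
tool_rot: [3.065, 0.689, -0.001]
contact_force: [-11.2, 0.1, 18.5]
opening: -0.0001
grip_force: 8.9
```

>>> jog_arm(deltas=[[1,[0,0,0.005],[0,0,0]],[1,[0,0,0.01],[0,0,0]],[1,[0,0,0.02],[0,0,0]],[1,[0,0,0.05],[0,0,0]],[1,[0,0,0.12],[0,0,0]],[1,[0,0,0.22],[0,0,0]],[1,[0,0,0.3],[0,0,0]],[1,[0,0,0.3],[0,0,0]]])

```text
t: 10.23
tool_pos: [0.5093, -0.095, 0.2961]
tool_rot: [3.058, 0.688, 0.019]
contact_force: [1.0, -0.1, 1.8]
opening: -0.0001
grip_force: 0.0
```

>>> jog_arm(deltas=[[1,[0.185,0.64,0],[0,0,0]],[1,[0.185,0.64,0],[0,0,0]],[1,[0.185,0.64,0],[0,0,0]],[1,[0.185,0.64,0],[0,0,0]],[1,[0.185,0.64,0],[0,0,0]],[1,[0.185,0.64,0],[0,0,0]],[1,[0.185,0.64,0],[0,0,0]],[1,[0.185,0.64,0],[0,0,0]],[1,[0.185,0.64,0],[0,0,0]]])

```text
t: 10.98
tool_pos: [0.5799, 0.1626, 0.2865]
tool_rot: [3.064, 0.692, -0.001]
contact_force: [-0.2, -0.2, 0.2]
opening: -0.0003
grip_force: 0.0
```

```bash
python3 - <<'E'
from h import *
o=ctrl.get_obs(); print(o["t"],o["tool_pos"],o["contact_force"],o["opening"])
shot("side","s6",1); shot("top","t6",1)
a=cv2.imread("pics/t6.png")[100:220,195:375]; b=cv2.imread("pics/s6.png")[80:250,175:345]
a=cv2.resize(a,(400,267),interpolation=cv2.INTER_CUBIC); b=cv2.resize(b,(400,400),interpolation=cv2.INTER_CUBIC)
v=np.zeros((400,800,3),np.uint8); v[:267,:400]=a; v[:,400:]=b; cv2.imwrite("pics/m6.png",v)
E
```

```text
10.9833 [0.5799401  0.16264803 0.28652735] [-0.17639363 -0.24362197  0.23066252] -0.00027508781665196673
```

View pics/m6.png

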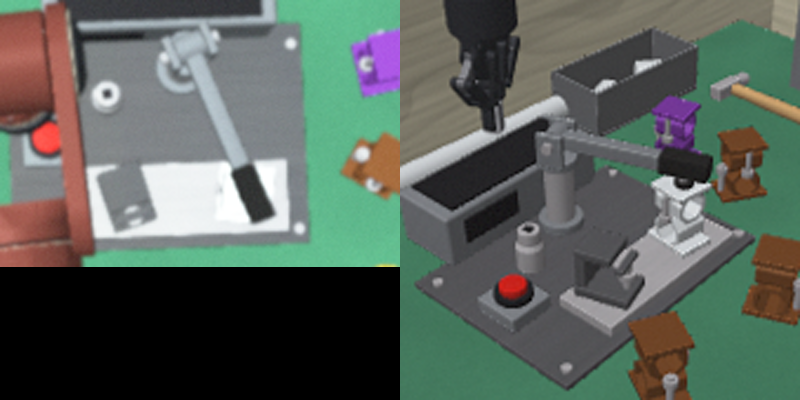

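The foot sits on the white coupler and the coupler hasn't moved. The tool is above the button. I'll check the grip's centre against the coupler numerically.

```bash
python3 - <<'E'
from h import *
t=cv2.imread("pics/t6.png"); m=np.zeros(t.shape[:2],np.uint8); m[165:205,285:330]=(t.max(2)<55)[165:205,285:330]
k=max(cv2.findContours(m,0,1)[0],key=cv2.contourArea); r=cv2.minAreaRect(k); print(r,onz("top",r[0],.165))
s0=cv2.imread("pics/side0_raw.png").astype(int);s=cv2.imread("pics/s6.png").astype(int)
d=np.abs(s-s0).max(2); print("side diff coupler base region",d[168:187,282:310].max(),"clamp",d[180:210,250:278].max())
E
```

```text
((307.84356689453125, 186.56588745117188), (22.943870544433594, 8.488747596740723), 67.16634368896484) [ 0.5077855  -0.08954176  0.165     ]
side diff coupler base region 15 clamp 7
```

>>> jog_arm(deltas=[[1,[0,0,-0.1],[0,0,0]],[1,[0,0,-0.2],[0,0,0]],[1,[0,0,-0.3],[0,0,0]],[1,[0,0,-0.4],[0,0,0]],[1,[0,0,-0.48],[0,0,0]],[1,[0,0,-0.54],[0,0,0]],[1,[0,0,-0.56],[0,0,0]],[1,[0,0,-0.57],[0,0,0]],[1,[0,0,-0.57],[0,0,0]]])

```text
t: 11.83
tool_pos: [0.5804, 0.1609, 0.0593]
tool_rot: [3.066, 0.687, 0.001]
contact_force: [0.8, -0.1, 0.2]
opening: -0.0001
grip_force: 0.0
```

>>> jog_arm(deltas=[[1,[0,0,-0.005],[0,0,0]],[1,[0,0,-0.01],[0,0,0]],[1,[0,0,-0.015],[0,0,0]],[1,[0,0,-0.02],[0,0,0]],[1,[0,0,-0.025],[0,0,0]],[1,[0,0,-0.025],[0,0,0]]])

```text
t: 12.33
tool_pos: [0.5818, 0.1618, 0.0503]
tool_rot: [3.064, 0.689, 0.006]
contact_force: [3.1, -0.3, 5.2]
opening: -0.0002
grip_force: 2.3
```

>>> jog_arm(deltas=[[1,[0,0,-0.005],[0,0,0]],[1,[0,0,-0.01],[0,0,0]],[1,[0,0,-0.014],[0,0,0]],[1,[0,0,-0.017],[0,0,0]],[1,[0,0,-0.02],[0,0,0]],[1,[0,0,-0.02],[0,0,0]],[1,[0,0,-0.02],[0,0,0]]])

```text
t: 12.92
tool_pos: [0.5822, 0.1619, 0.0494]
tool_rot: [3.064, 0.69, 0.002]
contact_force: [-16.2, -4.9, 39.9]
opening: -0.0003
grip_force: 20.1
```

>>> jog_arm(deltas=[[1,[0,0,0.02],[0,0,0]],[1,[0,0,0.028],[0,0,0]],[1,[0,0,0.028],[0,0,0]]])

```text
t: 13.17
tool_pos: [0.5812, 0.162, 0.0538]
tool_rot: [3.065, 0.689, 0.005]
contact_force: [3.0, -0.7, 3.5]
opening: -0.0004
grip_force: 1.5
```

At 53.8 mm the button still pushes back with 3.5 N, and it bottomed hard at 49.4 mm. That matches a full press of about 7 mm. Retracting.

>>> jog_arm(deltas=[[1,[0,0,0.03],[0,0,0]],[1,[0,0,0.1],[0,0,0]],[1,[0,0,0.2],[0,0,0]],[1,[0,0,0.3],[0,0,0]],[1,[0,0,0.4],[0,0,0]],[1,[-0.2,0,0.6],[0,0,0]],[1,[-0.4,0,0.6],[0,0,0]],[1,[-0.4,0,0.6],[0,0,0]],[1,[-0.4,0,0.6],[0,0,0]],[1,[-0.4,0,0.6],[0,0,0]],[1,[-0.4,0,0.6],[0,0,0]],[1,[-0.4,0,0.6],[0,0,0]]])

```text
t: 14.17
tool_pos: [0.4194, 0.1618, 0.2917]
tool_rot: [-3.065, -0.69, 0.001]
contact_force: [0.6, -0.3, -0.1]
opening: -0.0
grip_force: 0.0
```

```bash
python3 - <<'E'
from h import *
o=ctrl.get_obs(); print(o["t"],o["tool_pos"],o["contact_force"])
shot("side","s7",1); s=cv2.imread("pics/s7.png"); s0=cv2.imread("pics/side0_raw.png"); s6=cv2.imread("pics/s6.png")
print([hsv(i,(0,180,120),(6,255,255))[0] for i in (s0,s)])
d=np.abs(s.astype(int)-s0).max(2); print("coupler",d[168:187,282:310].max(),"clamp",d[180:210,250:278].max())
d=np.abs(s.astype(int)-s6).max(2); print("arm/foot",d[135:190,240:325].max())
E
```

```text
14.1667 [0.4194295  0.16182813 0.29167815] [ 0.62676085 -0.2873325  -0.08747269]
[array([222.41111111, 201.24444444]), array([222.41111111, 201.24444444])]
coupler 9 clamp 5
arm/foot 111
```

```bash
python3 - <<'E'
from h import *
s=cv2.imread("pics/s7.png").astype(int); s6=cv2.imread("pics/s6.png")
d=np.abs(s-s6).max(2)[135:190,240:325]>25; y,x=np.nonzero(d); print(len(x),x.min()+240,x.max()+240,y.min()+135,y.max()+135, proj("side",ctrl.get_obs()["tool_pos"]))
d=np.abs(s-s6).max(2); print("foot+grip",d[140:170,282:312].max())
E
```

```text
290 240 263 135 158 [255.95982728 156.89875097]
foot+grip 9
```

The differences come only from the gripper blocking the view. Foot, grip, coupler and button are all unchanged, so I'm handing in.

```bash
python3 -c "
from station import ctrl; print(ctrl.finish_job())"
```

```text
the job is handed in; nothing more can be done
None
```

I handed the job in at about 14 s: the hold-down arm's foot rests on the coupler about 6 mm off its centre, and the red button was pressed fully and came back up. The coupler and clamp show no movement in the side view. The foot's own force after letting go was not measured directly, and no verdict came back.

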